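Stand a keeled vent block back into its row

TASK

On the blue steel carrier a terracotta vent block has keeled over and leans against the two yellow posts of the end stop. From behind, push it gently back upright with your fingertips, then slide it along the deck, upright, until it stands flush against the face of the row of three blocks and in line with them. Only push it: do not lift or squeeze it, do not shove the row along, and leave everything else on the table alone.

Things in the scene. Friction and masses are not known exactly. Their poses are not given: they have to be found in the camera images.
- block: the keeled terracotta vent block, 120 (x) x 60 deep (y) x 120 high (z), 10 mm frame filled with a pierced ring-and-arc pattern. Origin at its centre, z up through its top. At first it leans 34 degrees to the carrier's -y, on its rear (-y) bottom edge and against the post tops; under about 26 degrees it drops onto its base by itself. 0.5 to 0.8 kg; slides at 2 to 4 N, but pushed above about 55 mm over the deck it may tip forward. Middle line solid 32 to 47 mm above the base
- row_near: row block next to the keeled one: upright terracotta vent block, 120 (x) x 60 deep (y) x 120 high (z), 10 mm frame filled with a pierced ring-and-arc pattern. Origin at its centre, z up. The row is loose, face to face. With the keeled block home (15 to 50 mm of sliding towards +y), that one's centre is 60 mm to -y of this centre, at x = 0, axes parallel
- row_mid: the row's middle block, upright: terracotta vent block, 120 (x) x 60 deep (y) x 120 high (z), 10 mm frame filled with a pierced ring-and-arc pattern. Origin at its centre
- row_far: the row's farthest block, upright: terracotta vent block, 120 (x) x 60 deep (y) x 120 high (z), 10 mm frame filled with a pierced ring-and-arc pattern. Origin at its centre
- carrier: fixed blue steel deck on runners, 190 (x) x 400 (y); origin on the table under its centre, deck top 30 mm up. Row (+y end) and keeled block stand one behind the other along its y, near its middle line x = 0; 12 mm lip at the +y end
- stop: fixed yellow end stop on the deck, axes as the carrier's: flat bar 184 (x) x 24 (y) x 6 mm with two posts 14 x 14 mm, 75 mm high above the deck, 90 mm clear between them. Origin at deck level midway between the posts, in the plane of their front (+y) faces; bar and posts lie to -y of it
- spare: bystander: a vent block 120 x 120 x 60 mm lying flat on the table; origin at the centre of its underside
- bowl: bystander: steel bowl 124 mm wide, 55 mm high; origin at the centre of its underside
- brush: bystander: hand brush lying on the table along its x; origin on its underside
- knife: bystander: trimming knife 200 mm long lying on the table along its x; origin on the table at the joint of wooden handle and blade
Mind the look-alikes: they are no part of the job. Leave any black or red look-alike of the row_far alone.

How it is judged:
By the outcome, as a careful person would: the job done as asked, in the order asked, and still so for the second after the job is handed in, with the robot touching nothing.
It also fails if it takes over 51 s, if anything falls off the work surface, if the arm or the gripper's body presses on something with over 40 N, if the wrist force passes 120 N, or if a joint passes its speed limit or range.

ROBOT

A 6-joint arm with a two-finger parallel gripper is mounted at the origin on the work surface. World frame = base frame: x ahead of the robot, y to its left, z up, the work surface at z = 0. Lengths are in m, angles in rad, forces in N, time in s.
With the tool pointing down it reaches from about 0.225 to 0.875 m from the base axis. Payload 3.4 kg.
Tool frame: the origin (TCP) lies at the very end of the fingers, on their centre line; the grasp point (between the pads) lies 19 mm behind it; z points along the fingers, y is the direction in which the jaws open and shut (so a half turn about z gives the same grasp; the last joint's range is limited). The gripper opens to 85 mm and grips with 20 to 120 N. Pads are 22 mm wide; open, the fingers measure 114 mm over their backs; the gripper's body (76 mm by 85 mm) begins 54 mm behind the grasp point. The pads swing forward as they close: fully open they stand 13 mm farther back than shut.
Start: joints at [1.226, 0.276, 1.505, -0, 1.361, -0.121], TCP at [0.128, 0.561, 0.231] pointing down, gripper open.
Joint ranges: [-2.89, 2.89], [-0.75, 2.08], [0.22, 2.7], [-1.18, 4.32], [0.11, 2.71], [-2.7, 2.7]. Speed limits (rad/s): [2.57, 2.57, 3.14, 3.14, 3.14, 3.14].

INTERFACE

Orientations are given as a unit quaternion [w, x, y, z].
In Python, from rig import telemetry, imaging, manip, finder gives the robot as it stands.
- The arm moves only by the tool arm_command, never from a script. Its argument "steps" is a list of rows, each a list of 3 entries, a list of its own where there are three numbers: the turn, a rotation vector about the world's x, y, z in rad, then the shift along the world's x, y, z in mm, then the closure in counts, from 0 (fully open) to 255 (shut). In form: [[[rx, ry, rz], [dx, dy, dz], grip], ...]. A call has 1 to 20 rows; each row shifts and turns the commanded pose from where the row before left it; what a row does not reach is not made up. A row lasts 1/8 s, in which the tool goes at most 62.5 mm and 10.7 degrees, less where a joint would pass 70% of its speed; a pose out of reach is approached as far as the arm can. A call is refused whole if a number of a shift passes 62.5 or a number of a turn 0.188, either way. A call with a gripper value outside its range is refused whole. The fingers move at their own pace and stop on an object; "newtons" is the grip in N (left out, the last holds). Time passes only in rows, so rows that do not move let the fingers close. It gives the time, the measured TCP pose, the force and the opening at its end, in the units of the state.
- telemetry.get_state(): the state, without advancing time (a new reading comes with each control period).
- imaging.get_image(name): name is "side" or "top" or "wrist"; returns the picture (480x640x3 uint8, blue, green, red); there is no depth.
- imaging.camera_params(name): a dict with "intrinsics" (3x3 intrinsics, pixels), "R" (3x3) and "t" (3): a world point X has camera coordinates R X + t. Camera axes: x right, y down, z forward; pixel columns grow to the right and rows downward; lengths in m; the calibration is good to about 2 mm. The wrist camera is an equidistant fisheye: a pixel r from the principal point sees the ray r / f radians off the axis. A picture is of the moment at which its call begins: read the wrist's pose just before it. camera_params takes no time and is no camera call; for the wrist camera it gives the pose at the moment of the call.
- manip.sign_off(): hands the job in, once; it reports no verdict.
Trained networks look in the newest picture that a camera, given by its name, has taken for a name from the list of things; names that differ only in an ending like _2 or _b are one class to them, and where a whole thing is asked for, a point or a joint stands for the part that bears it (a point fixed in the world has none). Each returns a list of dicts, best first, with "score" (0 to 1); they miss things now and then, are a little off and sometimes report something else, mostly with a low value. They report only what shows in the picture. A call takes as long as a camera call. They do not tell look-alikes from the thing itself.
- finder.cut_out(camera, thing): "pixels" (480x640 bool, what is visible of it) and "extent" ([left, top, width, height] in pixels, round what is visible of it).
The state is a dict: "clock": time; "qpos": joint angles; "qd": joint speeds; "effort": joint torques, N m; "position": TCP position; "ee_rot": TCP orientation; "contact_force": force on the tool from outside, world axes, zero at the start; "moment": the same for the moment, N m; "width": finger opening in m.
Only numpy, scipy, OpenCV 4.12 (cv2) and the standard library are available. Lean on these libraries where they do the work, as an engineer would, in place of code of your own. Each camera call takes 0.05 s, during which the arm holds its last target.

## Working session

There is one attempt and no reset: what is moved stays moved. The work goes in short steps, Python scripts to look and compute and a tool call to move; the robot and the scene stay as the last step left them, time stands still between calls to the robot, and variables do not carry over. Pictures are saved under pics/ and viewed, and the job is handed in when it is done.

Besides the shell and the picture viewer there is one more tool, called after "Emit:" as name(argument=value, ...) on one line, values as JSON. arm_command: Moves the arm, as the interface text tells. Its arguments: {"type":"object","properties":{"steps":{"type":"array"},"newtons":{"type":"number"}},"required":["steps"]}

```bash
mkdir -p pics; ls
python3 - <<'E'
from rig import telemetry, imaging
import cv2
print(telemetry.get_state())
for n in ["side","top","wrist"]:
    p=imaging.camera_params(n); print(n,p)
    cv2.imwrite(f"pics/{n}0.png",imaging.get_image(n))
E
```

```text
pics
{'clock': 0.0, 'qpos': array([ 1.22598305e+00,  2.76607814e-01,  1.50618969e+00,  2.91682141e-05,
        1.36071773e+00, -1.20989987e-01]), 'qd': array([ 7.46156060e-04, -5.19619435e-04, -5.37508154e-04, -8.36473477e-05,
       -9.35260867e-05, -1.06787787e-03]), 'effort': array([ 8.94241348e-04, -4.16767108e+01, -2.45797884e+01, -4.32629968e-04,
        1.10322985e-02, -5.63693263e-06]), 'position': array([0.12742477, 0.56012731, 0.23040989]), 'ee_rot': array([-2.35742878e-04,  1.11681174e-01,  9.93743624e-01, -9.32044231e-04]), 'contact_force': array([-0.44533423, -0.68089664, -0.34760199]), 'moment': array([ 0.00076789, -0.07387761,  0.01251914]), 'width': 0.08560716427991685}
side {'intrinsics': array([[511.36679857,   0.        , 311.82718092],
       [  0.        , 511.36679857, 236.0398664 ],
       [  0.        ,   0.        ,   1.        ]]), 'R': array([[ 0.87856288, -0.47715393, -0.02124614],
       [-0.25060677, -0.42265056, -0.87095508],
       [ 0.40659995,  0.77051323, -0.4909031 ]]), 't': array([-0.45763086,  0.21122   ,  1.40658527])}
top {'intrinsics': array([[478.32250578,   0.        , 324.10195581],
       [  0.        , 478.32250578, 233.95385714],
       [  0.        ,   0.        ,   1.        ]]), 'R': array([[ 0.00993586, -0.99993375,  0.00581144],
       [-0.99058894, -0.01063607, -0.13645666],
       [ 0.13650943, -0.00440093, -0.990629  ]]), 't': array([-0.0222276 ,  0.53577707,  1.16708738])}
wrist {'intrinsics': array([[371.64829954,   0.        , 320.15394738],
       [  0.        , 371.64829954, 237.80173288],
       [  0.        ,   0.        ,   1.        ]]), 'R': array([[ 0.22203574,  0.97503758, -0.00136194],
       [ 0.93950416, -0.21356999,  0.26780551],
       [ 0.26082957, -0.06074195, -0.96347203]]), 't': array([-0.57402124, -0.03499606,  0.37742635])}
```

View pics/side0.png

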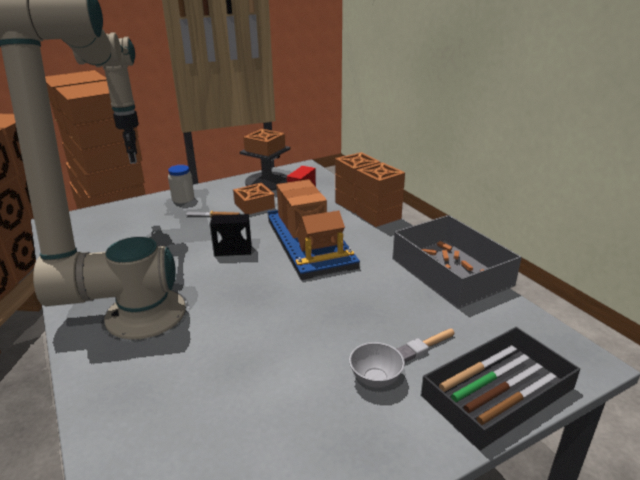

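View pics/top0.png

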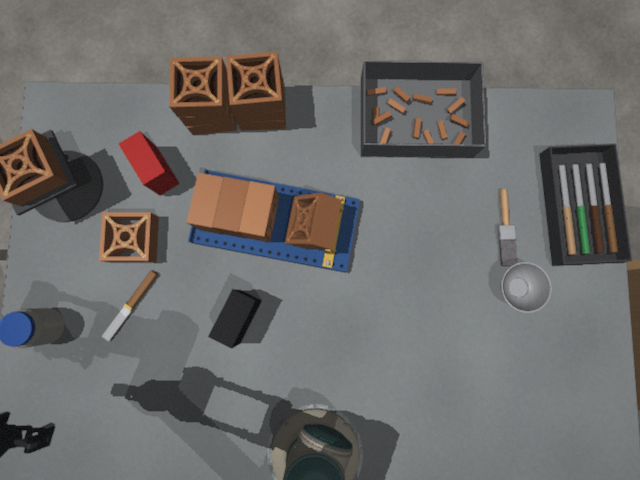

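View pics/wrist0.png

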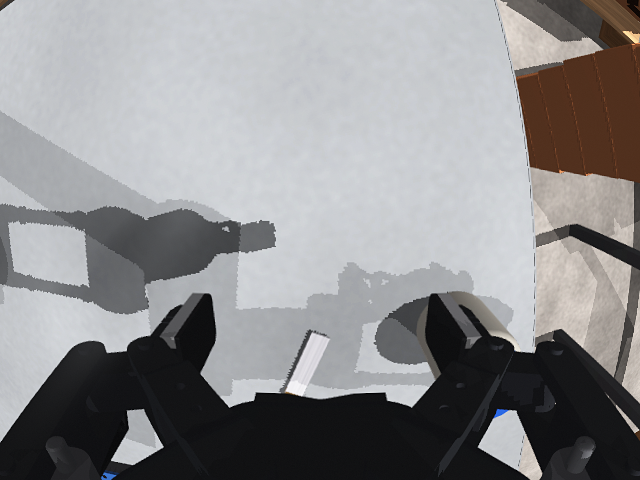

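Run:
```python
import cv2
a=cv2.imread("pics/top0.png"); b=cv2.imread("pics/side0.png")
cv2.imwrite("pics/top0c.png",cv2.resize(a[160:285,180:375],None,fx=4,fy=4,interpolation=cv2.INTER_CUBIC))
cv2.imwrite("pics/side0c.png",cv2.resize(b[170:280,260:370],None,fx=5,fy=5,interpolation=cv2.INTER_CUBIC))
from rig import imaging,finder
import numpy as np
for cam in ["top","side"]:
    imaging.get_image(cam)
    for th in ["carrier","stop","block","row_near"]:
        r=finder.cut_out(cam,th)
        for i,d in enumerate(r[:4]):
            print(cam,th,round(d["score"],2),d["extent"],d["pixels"].sum())
        np.save(f"pics/{cam}_{th}.npy",np.array([d["pixels"] for d in r[:4]]))
```

```text
top carrier 0.72 [188.2, 169.7, 174.1, 102.3] 4519
top carrier 0.48 [498.7, 187.2, 18.8, 79.7] 964
top stop 0.62 [323.5, 195.6, 21.4, 72.1] 249
top block 0.85 [286.1, 193.3, 54.4, 54.8] 2524
top row_near 0.83 [242.5, 181.0, 37.7, 55.3] 1789
side carrier 0.93 [270.5, 209.2, 86.2, 69.8] 1910
side stop 0.65 [294.8, 233.5, 54.4, 31.6] 442
side block 0.93 [298.6, 210.7, 43.0, 39.2] 1338
side row_near 0.95 [285.5, 192.0, 40.8, 46.0] 981
```

View pics/top0c.png

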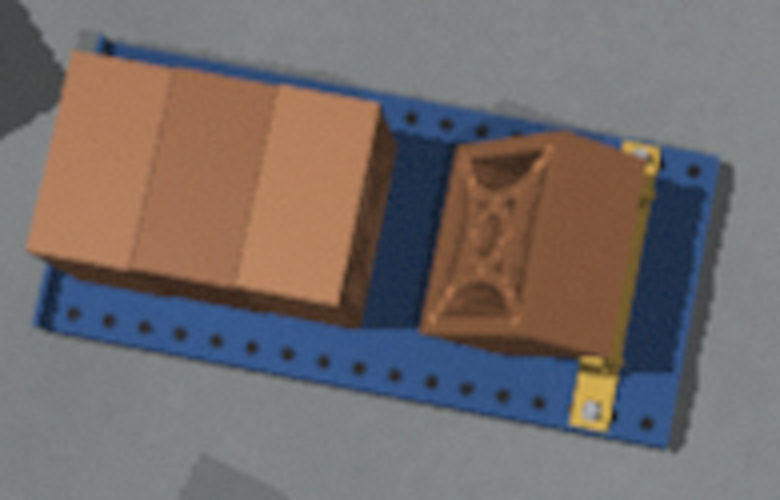

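View pics/side0c.png

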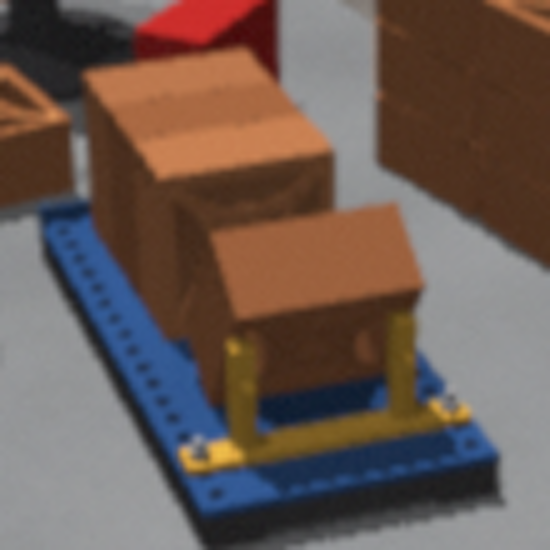

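```bash
cat > h.py <<'E'
import numpy as np, cv2
from scipy.optimize import least_squares
from rig import imaging
def proj(cam,X,p=None):
    p=p or imaging.camera_params(cam); c=np.asarray(X)@p["R"].T+p["t"]
    uv=c@p["intrinsics"].T; return uv[:,:2]/uv[:,2:]
def back(cam,uv,z):
    p=imaging.camera_params(cam); d=np.linalg.inv(p["intrinsics"])@np.array([uv[0],uv[1],1]); d=p["R"].T@d; o=-p["R"].T@p["t"]
    return o+d*(z-o[2])/d[2]
def pose(q): # x,y,yaw -> fn
    c,s=np.cos(q[2]),np.sin(q[2]); R=np.array([[c,-s,0],[s,c,0],[0,0,1]])
    return lambda L: np.asarray(L,float)@R.T+[q[0],q[1],0]
E
python3 - <<'E'
from h import *
T=lambda u,v:(u/4+180-.4,v/4+160-.4)
S=lambda u,v:(u/5+260-.4,v/5+170-.4)
obs=[("top",T(720,155),[.095,-.2,.03]),("top",T(672,450),[-.095,-.2,.03]),("top",T(37,327),[-.095,.2,.03]),
("side",S(497,455),[.095,-.2,.03]),("side",S(208,518),[-.095,-.2,.03])]
f=lambda q: np.concatenate([proj(c,pose(q)([L]))[0]-uv for c,uv,L in obs])
r=least_squares(f,[.55,.1,-.18]); q=r.x; print(q,r.fun.round(1))
# in carrier frame: interesting points
def inv(q,P): 
    c,s=np.cos(q[2]),np.sin(q[2]); d=np.array(P)-[q[0],q[1],0]; return np.array([c*d[0]+s*d[1],-s*d[0]+c*d[1],d[2]])
def show(n,cam,uv,z): print(n,(inv(q,back(cam,uv,z))*1000).round(1))
show("row top near L",'top',T(340,305),.15);show("row top near R",'top',T(382,102),.15)
show("row top farL",'top',T(28,250),.15);show("row top farR",'top',T(75,52),.15)
show("bar -x",'top',T(572,424),.036);show("bar -x b",'top',T(608,430),.036)
show("bar +x b",'top',T(655,175),.036)
show("post topL side front",'side',S(226,340),.105)
show("row top near L s",'side',S(155,180),.15);show("row top near R s",'side',S(332,155),.15)
# block leaning: base +y... find top edges with 34deg lean: rear bottom edge at z=.03; heights
t=np.radians(34)
zA=.03+.12*np.cos(t); zB=zA+.06*np.sin(t)  # rear-top, front-top
zC=.03+.06*np.sin(t)
print(zA,zB,zC)
show("fronttop(-x)",'top',T(520,320),zB);show("fronttop(+x)",'top',T(565,132),zB)
show("reartop -x",'top',T(608,358),zA);show("reartop +x",'top',T(650,165),zA)
show("frontbot -x",'top',T(422,330),zC);show("frontbot +x",'top',T(457,147),zC)
show("fronttop(-x)s",'side',S(213,230),zB);show("fronttop(+x)s",'side',S(397,205),zB)
show("reartop -x s",'side',S(237,322),zA);show("reartop +x s",'side',S(423,290),zA)
E
```

```text
[ 0.5712239   0.1060765  -0.17802981] [ 0.4  0.2 -1.  -0.5  1.7  0.5  0.5 -0.8 -1.  -1.5]
row top near L [-58.1   2.8 150. ]
row top near R [ 62.2   3.1 150. ]
row top farL [-60.4 184.  150. ]
row top farR [ 57.8 183.4 150. ]
bar -x [ -91.9 -138.3   36. ]
bar -x b [ -91.3 -161.    36. ]
bar +x b [  73.5 -160.4   36. ]
post topL side front [ -58.4 -136.6  105. ]
row top near L s [-61.1   0.4 150. ]
row top near R s [ 56.9  -5.  150. ]
0.129484508706605 0.1630360829148498 0.06355157420824481
fronttop(-x) [ -48.9 -100.   163. ]
fronttop(+x) [  61.8 -104.6  163. ]
reartop -x [ -57.1 -152.6  129.5]
reartop +x [  59.3 -155.7  129.5]
frontbot -x [-54.4 -37.4  63.6]
frontbot +x [ 62.  -36.1  63.6]
fronttop(-x)s [ -54.5 -103.9  163. ]
fronttop(+x)s [  61.  -111.7  163. ]
reartop -x s [ -58.2 -159.7  129.5]
reartop +x s [  58.9 -161.3  129.5]
```

The top crop shows the keeled block at about (315,220), leaning on the posts at (340,200) and (329,255). The row is at (235,205). Possible mix-ups: row blocks (205–270,205), spare (128,237), red (150,163), black (235,318), wall blocks (195,95)/(255,90) and the block on the stand (25,165). The one leaning on the yellow posts is the job block, and the crops confirm it.

```bash
cat >> h.py <<'E'
from rig import telemetry
from scipy.spatial.transform import Rotation as Ro
Q=[0.5712,0.1061,-0.1780]
def Rt(theta,dyaw=0):
    yaw=Q[2]+dyaw; c,s=np.cos(yaw),np.sin(yaw)
    cx=np.array([c,s,0]);cy=np.array([-s,c,0]);cz=np.array([0,0,1.])
    z=np.sin(theta)*cy-np.cos(theta)*cz; y=cx; x=np.cross(y,z)
    return Ro.from_matrix(np.c_[x,y,z])
def delta(pc,theta,dyaw=0):
    s=telemetry.get_state(); w,x,y,z=s["ee_rot"]; R=Ro.from_quat([x,y,z,w])
    P=pose(Q)([pc])[0]
    print("t",s["clock"],"tcp",s["position"].round(4),"target",P.round(4),"d mm",((P-s["position"])*1000).round(1),"rotvec",(Rt(theta,dyaw)*R.inv()).as_rotvec().round(3),"F",s["contact_force"].round(2))
    c,s_=np.cos(Q[2]),np.sin(Q[2]); d=s["position"]-[Q[0],Q[1],0]; print("carrier-frame tcp",(np.array([c*d[0]+s_*d[1],-s_*d[0]+c*d[1],d[2]])*1000).round(1))
E
python3 -c "
from h import *
delta([0,-.22,.3],0); delta([0,-.22,.3],np.radians(30)); delta([0,-.22,.121],np.radians(30))
print('cy',-np.sin(Q[2]),np.cos(Q[2]))"
```

```text
t 0.65 tcp [0.1276 0.5607 0.2313] target [ 0.5322 -0.1104  0.3   ] d mm [ 404.6 -671.1   68.7] rotvec [-0.     0.    -1.525] F [-0.38 -0.71  0.24]
carrier-frame tcp [-517.1  368.9  231.3]
t 0.65 tcp [0.1276 0.5607 0.2313] target [ 0.5322 -0.1104  0.3   ] d mm [ 404.6 -671.1   68.7] rotvec [ 0.481  0.318 -1.487] F [-0.38 -0.71  0.24]
carrier-frame tcp [-517.1  368.9  231.3]
t 0.65 tcp [0.1276 0.5607 0.2313] target [ 0.5322 -0.1104  0.121 ] d mm [ 404.6 -671.1 -110.3] rotvec [ 0.481  0.318 -1.487] F [-0.38 -0.71  0.24]
carrier-frame tcp [-517.1  368.9  231.3]
cy 0.17706152929301175 0.9841997840095373
```

Emit:
arm_command(steps=[[[0, 0, 0], [0, 0, 50], 255], [[0, 0, 0], [0, 0, 50], 255], [[0, 0, -0.09], [24, -40, 0], 255], [[0, 0, -0.09], [24, -40, 0], 255], [[0, 0, -0.09], [24, -40, 0], 255], [[0, 0, -0.09], [24, -40, 0], 255], [[0, 0, -0.09], [24, -40, 0], 255], [[0, 0, -0.09], [24, -40, 0], 255], [[0, 0, -0.09], [24, -40, 0], 255], [[0, 0, -0.09], [24, -40, 0], 255], [[0, 0, -0.09], [24, -40, 0], 255], [[0, 0, -0.09], [24, -40, 0], 255], [[0, 0, -0.09], [24, -40, 0], 255], [[0, 0, -0.09], [24, -40, 0], 255], [[0, 0, -0.09], [24, -40, 0], 255], [[0, 0, -0.09], [24, -40, 0], 255], [[0, 0, -0.09], [24, -40, 0], 255], [[0, 0, -0.09], [24, -40, 0], 255], [[0, 0, 0], [0, 0, 0], 255]])

```text
clock: 3.02
position: [0.513, -0.082, 0.3305]
ee_rot: [0.0, 0.74, 0.672, -0.0]
contact_force: [-1.2, 0.2, 0.4]
width: 0.0
```

```bash
python3 -c "
from h import *
delta([0,-.22,.3],np.radians(30)); print(telemetry.get_state()['qpos'].round(2),telemetry.get_state()['width'])"
```

```text
t 3.025 tcp [ 0.513  -0.082   0.3305] target [ 0.5322 -0.1104  0.3   ] d mm [ 19.2 -28.4 -30.5] rotvec [ 0.519 -0.072 -0.08 ] F [-1.16  0.17  0.41]
carrier-frame tcp [ -24.  -195.4  330.5]
[-0.29  0.15  1.43 -0.    1.56 -0.2 ] 4.539556555479008e-05
```

Emit:
arm_command(steps=[[[0.13, -0.018, -0.02], [5, -7, -8], 255], [[0.13, -0.018, -0.02], [5, -7, -8], 255], [[0.13, -0.018, -0.02], [5, -7, -8], 255], [[0.13, -0.018, -0.02], [5, -7, -8], 255], [[0, 0, 0], [0, 0, 0], 255], [[0, 0, 0], [0, 0, 0], 255]])

```text
clock: 3.78
position: [0.5315, -0.1063, 0.3001]
ee_rot: [-0.166, 0.74, 0.621, 0.199]
contact_force: [-0.2, -0.1, 0.2]
width: -0.0
```

```bash
python3 -c "
from h import *
delta([0,-.19,.121],np.radians(30)); print(telemetry.get_state()['qpos'].round(2))
cv2.imwrite('pics/w1.png',imaging.get_image('wrist'))"
```

```text
t 3.775 tcp [ 0.5315 -0.1063  0.3001] target [ 0.5376 -0.0809  0.121 ] d mm [   6.1   25.4 -179.1] rotvec [ 0.     0.003 -0.004] F [-0.16 -0.11  0.24]
carrier-frame tcp [  -1.5 -216.1  300.1]
[-0.64  0.27  1.47  0.47  1.65 -0.49]
```

View pics/w1.png

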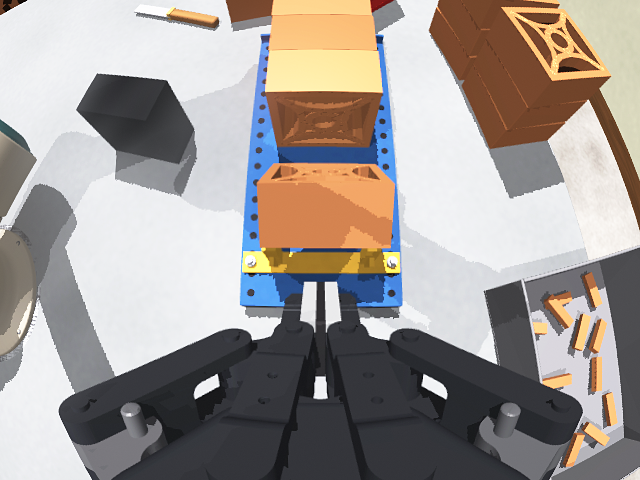

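```bash
python3 -c "
import cv2
a=cv2.imread('pics/w1.png');cv2.imwrite('pics/w1c.png',cv2.resize(a[30:320,225:420],None,fx=2.06,fy=2.06,interpolation=cv2.INTER_CUBIC)[:600])
cv2.imwrite('pics/w1d.png',cv2.resize(a[80:270,230:415],None,fx=3.15,fy=3.15,interpolation=cv2.INTER_CUBIC)[:600])"
```

```text
(no output)
```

View pics/w1d.png

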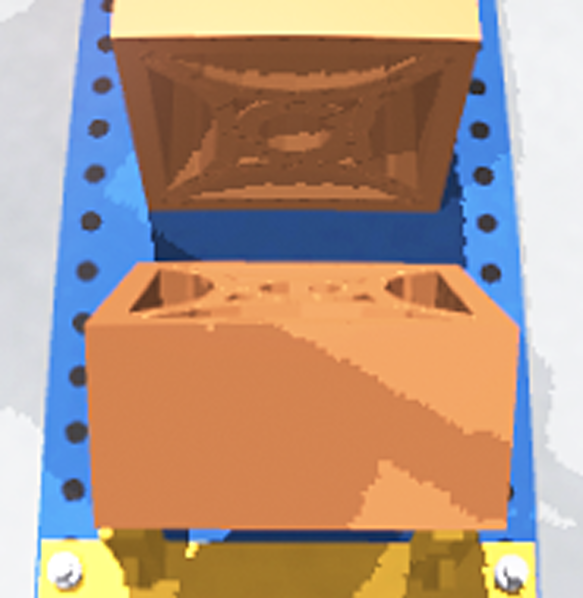

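```bash
cat >> h.py <<'E'
def wback(uv,z,p):
    K=p["intrinsics"]; a=np.array([(uv[0]-K[0,2])/K[0,0],(uv[1]-K[1,2])/K[1,1]]); r=np.linalg.norm(a)
    d=p["R"].T@np.r_[a/r*np.sin(r),np.cos(r)]; o=-p["R"].T@p["t"]; return o+d*(z-o[2])/d[2]
def inv(P,q=Q):
    c,s=np.cos(q[2]),np.sin(q[2]); d=np.array(P)-[q[0],q[1],0]; return (np.array([c*d[0]+s*d[1],-s*d[0]+c*d[1],d[2]])*1000).round(1)
E
python3 -c "
from h import *
p=imaging.camera_params('wrist')
W=lambda u,v:(u/3.15+230-.3,v/3.15+80-.3)
for n,u,v,z in [('rowtopL',112,38,.15),('rowtopR',482,40,.15),('rowbotL',150,210,.03),('rowbotR',442,212,.03),('ftL',86,327,.163),('ftR',520,327,.163),('rtL',95,528,.1295),('rtR',508,528,.1295),('barL',40,542,.036),('barR',534,542,.036),('carL',66,218,.03),('carR',517,218,.03)]:
  print(n,inv(wback(W(u,v),z,p)))
for uv in [(239,304),(403,304)]: print('rear',inv(wback(uv,.03,p)))
"
```

```text
rowtopL [-57.1   3.7 150. ]
rowtopR [ 62.5   4.2 150. ]
rowbotL [-56.5   4.4  30. ]
rowbotR [64.2  4.5 30. ]
ftL [ -55.4 -104.5  163. ]
ftR [  63.9 -103.5  163. ]
rtL [ -55.5 -153.2  129.5]
rtR [  64.4 -152.6  129.5]
barL [ -91.5 -137.2   36. ]
barR [  93.  -136.2   36. ]
carL [-91.6   1.3  30. ]
carR [95.8  2.8 30. ]
rear [ -94.2 -198.2   30. ]
rear [  96.7 -197.3   30. ]
```

Emit:
arm_command(steps=[[[0, 0, 0], [2, 5, -36], 255], [[0, 0, 0], [2, 5, -36], 255], [[0, 0, 0], [2, 5, -36], 255], [[0, 0, 0], [2, 5, -36], 255], [[0, 0, 0], [2, 5, -35], 255], [[0, 0, 0], [0, 0, 0], 255]])

```text
clock: 4.58
position: [0.5406, -0.0798, 0.1197]
ee_rot: [-0.168, 0.739, 0.621, 0.198]
contact_force: [0.5, -0.5, 0.2]
width: -0.0002
```

```bash
python3 -c "
from h import *
delta([.004,-.175,.121],np.radians(30))
cv2.imwrite('pics/w2.png',imaging.get_image('wrist'))
cv2.imwrite('pics/s2.png',cv2.resize(imaging.get_image('side')[150:300,240:400],None,fx=4,fy=4,interpolation=cv2.INTER_CUBIC))"
```

```text
t 4.575 tcp [ 0.5406 -0.0798  0.1197] target [ 0.5442 -0.0668  0.121 ] d mm [ 3.6 13.   1.3] rotvec [-0.002 -0.001 -0.006] F [ 0.47 -0.51  0.22]
carrier-frame tcp [   2.8 -188.4  119.7]
```

View pics/w2.png

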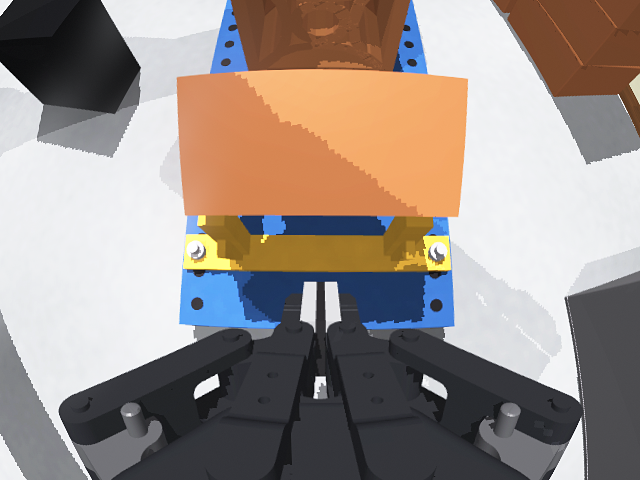

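View pics/s2.png

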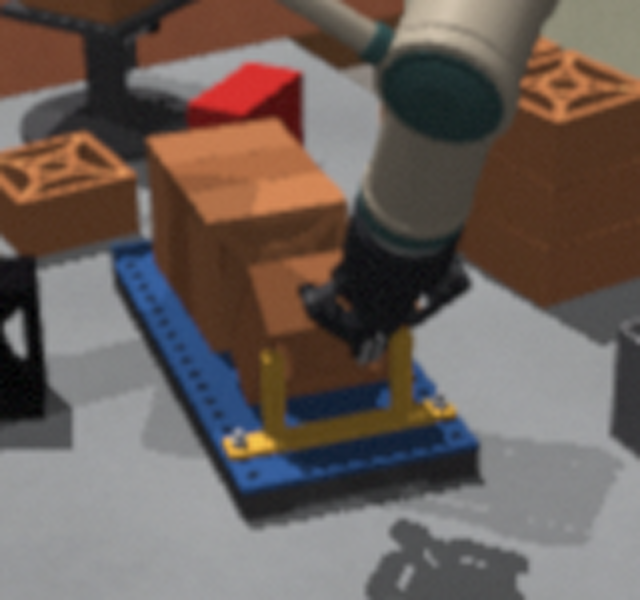

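Emit:
arm_command(steps=[[[0, 0, 0.005], [0.9, 4, 0.5], 255], [[0, 0, 0], [0.9, 4, 0.5], 255], [[0, 0, 0], [0.9, 4, 0.5], 255], [[0, 0, 0], [0.9, 4, 0], 255], [[0, 0, 0], [0.9, 4, 0], 255], [[0, 0, 0], [0, 0, 0], 255]])

```text
clock: 5.42
position: [0.546, -0.062, 0.1218]
ee_rot: [-0.167, 0.738, 0.623, 0.199]
contact_force: [-0.6, 0.3, -0.1]
width: -0.0001
```

Emit:
arm_command(steps=[[[0, 0, 0], [0.4, 2, 0.7], 255], [[0, 0, 0], [0.4, 2, 0.7], 255], [[0, 0, 0], [0.4, 2, 0.7], 255], [[0, 0, 0], [0, 0, 0], 255]])

```text
clock: 5.92
position: [0.5473, -0.0562, 0.124]
ee_rot: [-0.166, 0.738, 0.623, 0.199]
contact_force: [-0.3, -0.5, -0.1]
width: -0.0001
```

```bash
python3 -c "
from h import *
delta([.004,-.150,.121],np.radians(30))
cv2.imwrite('pics/w3.png',imaging.get_image('wrist'))"
```

```text
t 5.925 tcp [ 0.5473 -0.0562  0.124 ] target [ 0.5486 -0.0422  0.121 ] d mm [ 1.2 13.9 -3. ] rotvec [-0.001  0.002 -0.008] F [-0.26 -0.5  -0.09]
carrier-frame tcp [   5.2 -163.9  124. ]
```

View pics/w3.png

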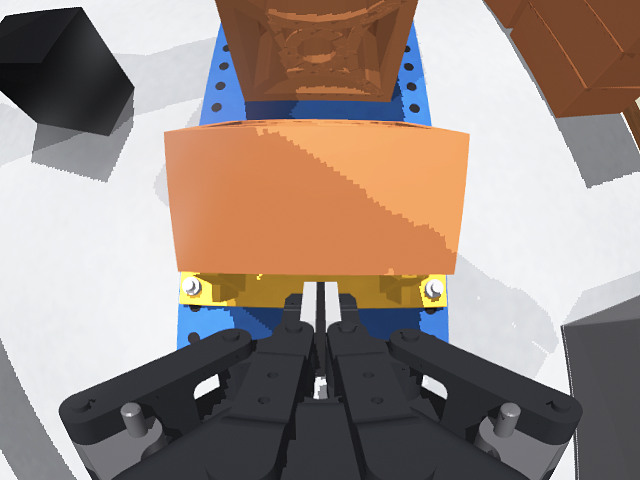

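Emit:
arm_command(steps=[[[0, 0, 0], [0, -1, -3], 255], [[0, 0, 0], [0, -1, -3], 255], [[0, 0, 0], [0.4, 2, 0], 255], [[0, 0, 0], [0.4, 2, 0], 255], [[0, 0, 0], [0.2, 2, 0], 255], [[0, 0, 0], [0, 0, 0], 255]])

```text
clock: 6.72
position: [0.5483, -0.052, 0.118]
ee_rot: [-0.166, 0.738, 0.623, 0.199]
contact_force: [0.3, 0.4, 0.5]
width: 0.0
```

Emit:
arm_command(steps=[[[0, 0, 0], [0.4, 2, 0.5], 255], [[0, 0, 0], [0.3, 2, 0.5], 255], [[0, 0, 0], [0.3, 2, 1], 255], [[0, 0, 0], [0, 0, 0], 255]])

```text
clock: 7.22
position: [0.5494, -0.0461, 0.12]
ee_rot: [-0.166, 0.738, 0.623, 0.199]
contact_force: [-0.9, -0.6, 0.2]
width: 0.0002
```

```bash
python3 -c "
from h import *
delta([.004,-.150,.121],np.radians(30))
cv2.imwrite('pics/w4.png',imaging.get_image('wrist'))"
```

```text
t 7.225 tcp [ 0.5494 -0.0461  0.12  ] target [ 0.5486 -0.0422  0.121 ] d mm [-0.8  3.9  1. ] rotvec [-0.001  0.002 -0.008] F [-0.93 -0.57  0.24]
carrier-frame tcp [   5.5 -153.7  120. ]
```

View pics/w4.png

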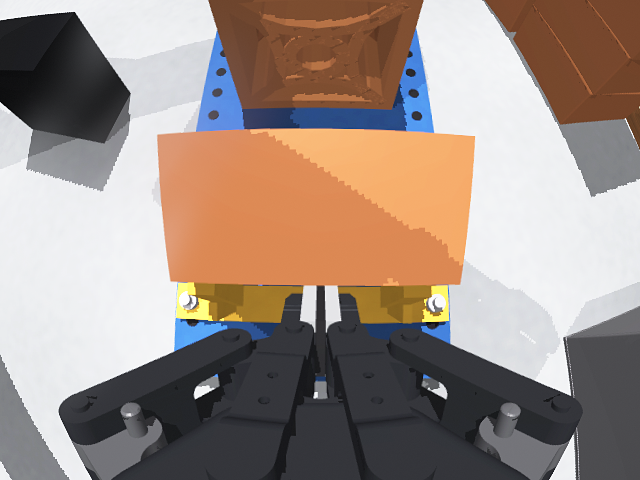

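Emit:
arm_command(steps=[[[0, 0, 0], [0.3, 2, 1], 255], [[0, 0, 0], [0.3, 2, 1], 255], [[0, 0, 0], [0.3, 2, 1], 255], [[0, 0, 0], [0, 0, 0], 255]])

```text
clock: 7.78
position: [0.5502, -0.04, 0.123]
ee_rot: [-0.167, 0.738, 0.623, 0.199]
contact_force: [0.0, 0.3, 0.4]
width: -0.0002
```

Emit:
arm_command(steps=[[[0, 0, 0], [0.3, 2, 1], 255], [[0, 0, 0], [0.3, 2, 1], 255], [[0, 0, 0], [0, 0, 0], 255]])

```text
clock: 8.15
position: [0.5508, -0.0361, 0.1251]
ee_rot: [-0.166, 0.738, 0.623, 0.199]
contact_force: [-0.6, 0.1, 0.3]
width: -0.0001
```

```bash
python3 -c "
from h import *
delta([.004,-.150,.121],np.radians(30))
cv2.imwrite('pics/w5.png',imaging.get_image('wrist'))
cv2.imwrite('pics/s5.png',cv2.resize(imaging.get_image('side')[150:300,240:400],None,fx=4,fy=4,interpolation=cv2.INTER_CUBIC))"
```

```text
t 8.15 tcp [ 0.5508 -0.0361  0.1251] target [ 0.5486 -0.0422  0.121 ] d mm [-2.3 -6.1 -4.1] rotvec [-0.001  0.002 -0.008] F [-0.56  0.13  0.35]
carrier-frame tcp [   5.1 -143.6  125.1]
```

View pics/w5.png

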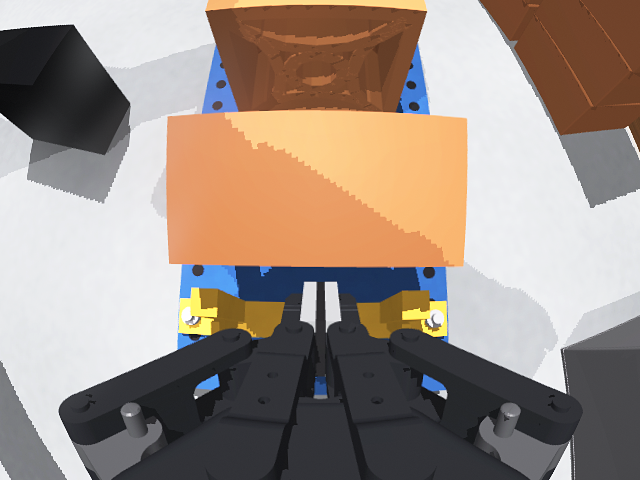

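View pics/s5.png

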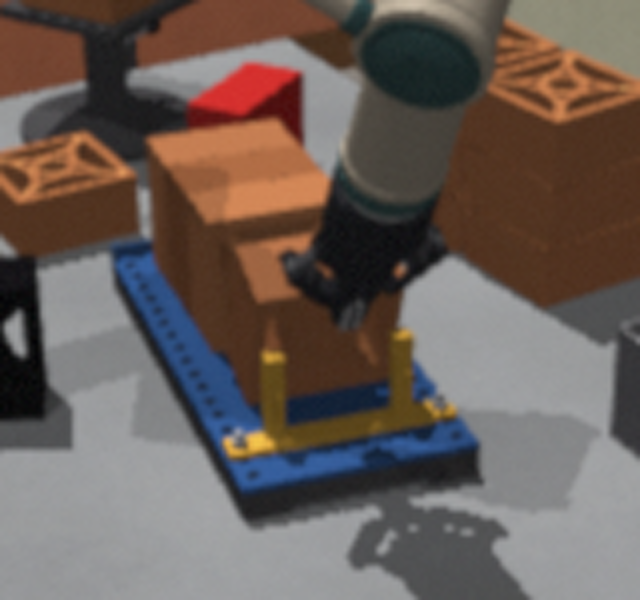

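Emit:
arm_command(steps=[[[0, 0, 0], [0, 0, 0], 255], [[0, 0, 0], [0, 0, 0], 255]])

```text
clock: 8.5
position: [0.5508, -0.0363, 0.1249]
ee_rot: [-0.166, 0.738, 0.622, 0.199]
contact_force: [-0.3, -1.2, -0.0]
width: -0.0
```

```bash
python3 -c "
from h import *
delta([.004,-.150,.121],np.radians(30))
cv2.imwrite('pics/w6.png',imaging.get_image('wrist'))
cv2.imwrite('pics/s6.png',cv2.resize(imaging.get_image('side')[150:300,240:400],None,fx=4,fy=4,interpolation=cv2.INTER_CUBIC))"
```

```text
t 8.5 tcp [ 0.5508 -0.0363  0.1249] target [ 0.5486 -0.0422  0.121 ] d mm [-2.2 -5.9 -3.9] rotvec [-0.001  0.002 -0.007] F [-0.3  -1.21 -0.04]
carrier-frame tcp [   5.2 -143.8  124.9]
```

View pics/w6.png

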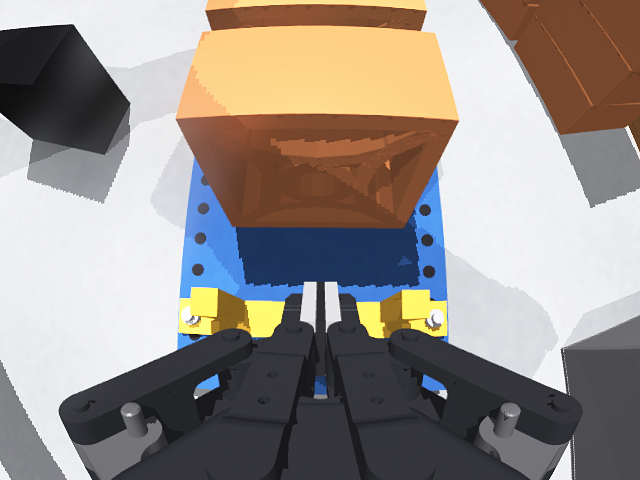

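View pics/s6.png

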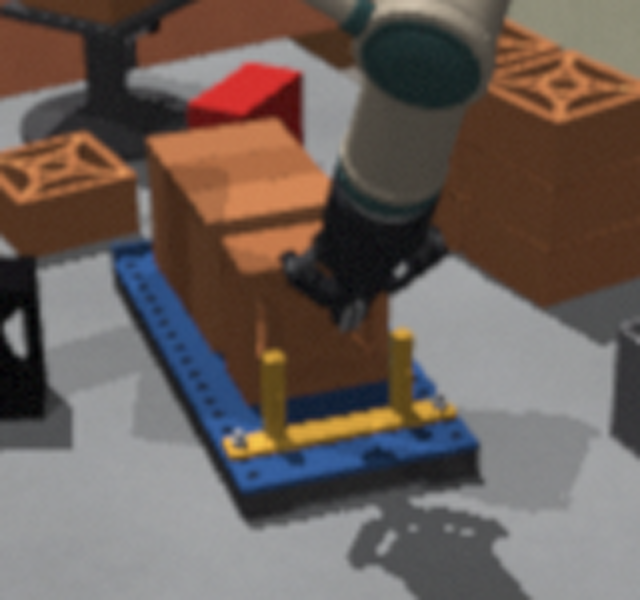

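It dropped upright on its base. Next I'll measure it against the row.

```bash
python3 -c "
from h import *
a=imaging.get_image('wrist');p=imaging.camera_params('wrist')
cv2.imwrite('pics/w7c.png',cv2.resize(a[0:240,160:480],None,fx=2.5,fy=2.5,interpolation=cv2.INTER_CUBIC))
np.save('p7.npy',p,allow_pickle=True)"
```

```text
(no output)
```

View pics/w7c.png

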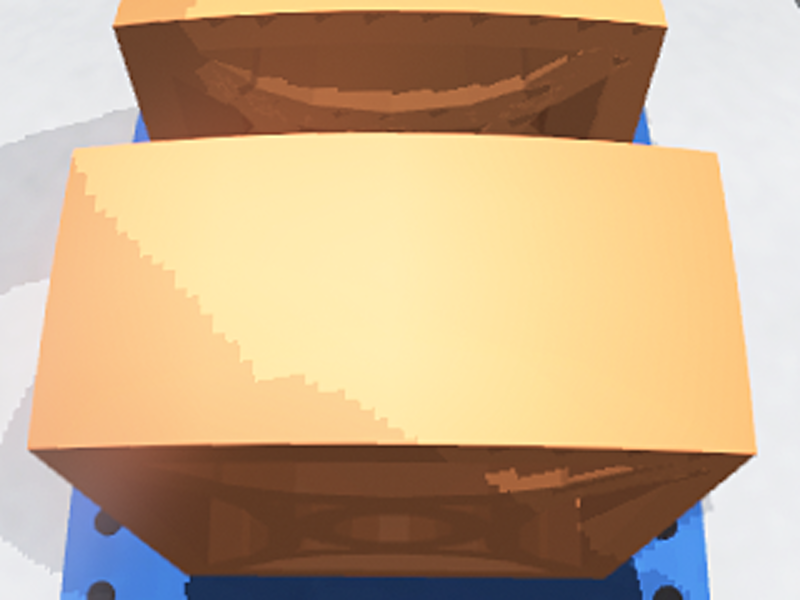

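```bash
python3 -c "
from h import *
p=np.load('p7.npy',allow_pickle=True).item()
W=lambda u,v:(u/2.5+160-.3,v/2.5-.3)
for n,u,v,z in [('rowtopL',115,26,.15),('rowtopR',666,28,.15),('bfL',73,150,.15),('bfR',718,153,.15),('brL',30,449,.15),('brR',756,454,.15),('botL',190,575,.03),('botR',605,578,.03)]:
  print(n,inv(wback(W(u,v),z,p)))
delta([.004,-.110,.066],np.radians(30))
"
```

```text
rowtopL [-57.    3.1 150. ]
rowtopR [ 61.    2.7 150. ]
bfL [-58.7 -34.4 150. ]
bfR [ 65.8 -34.3 150. ]
brL [-55.1 -98.7 150. ]
brR [ 62.7 -98.7 150. ]
botL [-54.9 -86.1  30. ]
botR [ 63.7 -86.   30. ]
t 8.65 tcp [ 0.5508 -0.0363  0.1249] target [ 0.5557 -0.0029  0.066 ] d mm [  4.8  33.5 -58.9] rotvec [-0.001  0.002 -0.007] F [-0.86 -0.88  0.16]
carrier-frame tcp [   5.2 -143.8  124.9]
```

```bash
python3 -c "
from h import *
a=imaging.get_image('wrist');p=imaging.camera_params('wrist')
cv2.imwrite('pics/w8c.png',cv2.resize(a[0:240,160:480],None,fx=2.5,fy=2.5,interpolation=cv2.INTER_CUBIC))
np.save('p8.npy',p,allow_pickle=True)"
```

View pics/w8c.png

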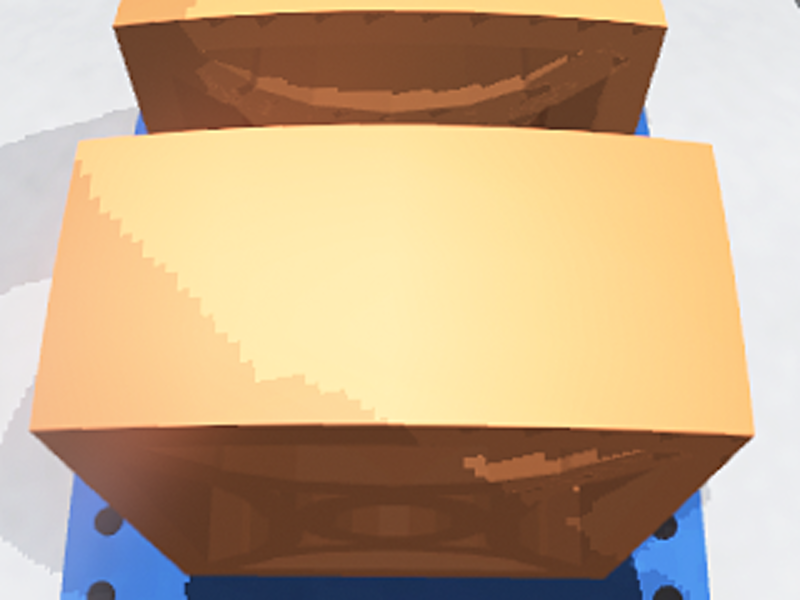

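Emit:
arm_command(steps=[[[0, 0, 0], [0, 0, 0], 255], [[0, 0, 0], [0, 0, 0], 255], [[0, 0, 0], [0, 0, 0], 255], [[0, 0, 0], [0, 0, 0], 255]])

```text
clock: 9.2
position: [0.5508, -0.0363, 0.1249]
ee_rot: [-0.166, 0.738, 0.622, 0.199]
contact_force: [0.5, 0.1, 0.6]
width: -0.0
```

```bash
python3 -c "
from h import *
a=imaging.get_image('wrist');p=imaging.camera_params('wrist')
cv2.imwrite('pics/w9c.png',cv2.resize(a[0:240,160:480],None,fx=2.5,fy=2.5,interpolation=cv2.INTER_CUBIC))
np.save('p9.npy',p,allow_pickle=True)"
```

```text
(no output)
```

View pics/w9c.png

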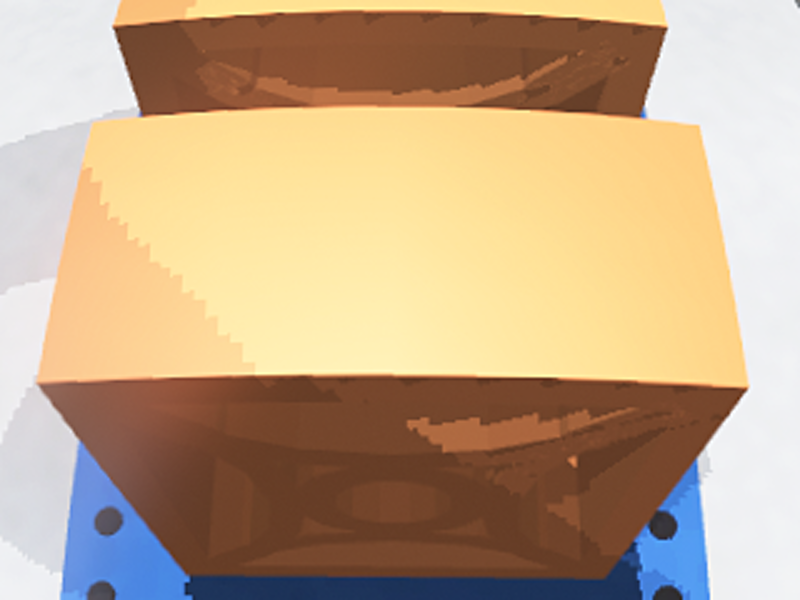

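```bash
python3 -c "
from h import *
p=np.load('p9.npy',allow_pickle=True).item()
W=lambda u,v:(u/2.5+160-.3,v/2.5-.3)
for n,u,v,z in [('rowtopL',115,26,.15),('rowtopR',666,28,.15),('bfL',92,123,.15),('bfR',700,125,.15),('brL',38,382,.15),('brR',748,386,.15),('botL',190,575,.03),('botR',605,578,.03)]:
  print(n,inv(wback(W(u,v),z,p)))
delta([.004,-.105,.067],np.radians(30))
"
```

```text
rowtopL [-57.    3.2 150. ]
rowtopR [ 61.    2.8 150. ]
bfL [-56.1 -27.3 150. ]
bfR [ 63.3 -27.  150. ]
brL [-55.7 -86.3 150. ]
brR [ 63.  -86.2 150. ]
botL [-54.9 -86.   30. ]
botR [ 63.7 -86.   30. ]
t 9.25 tcp [ 0.5508 -0.0363  0.1249] target [0.5565 0.0021 0.067 ] d mm [  5.7  38.3 -57.9] rotvec [-0.001  0.002 -0.008] F [ 0.73 -0.83 -0.59]
carrier-frame tcp [   5.2 -143.7  124.9]
```

Emit:
arm_command(steps=[[[0, 0, -0.007], [1.3, 12, -8], 255], [[0, 0, 0], [1.3, 12, -12], 255], [[0, 0, 0], [1.3, 7, -15], 255], [[0, 0, 0], [1.3, 4.3, -15], 255], [[0, 0, 0], [0, 0, -9], 255], [[0, 0, 0], [0, 0, 0], 255]])

```text
clock: 10.0
position: [0.5557, -0.001, 0.065]
ee_rot: [-0.166, 0.741, 0.62, 0.199]
contact_force: [1.2, 0.6, 1.1]
width: -0.0001
```

```bash
python3 -c "
from h import *
delta([.004,-.097,.066],np.radians(30))
cv2.imwrite('pics/w10.png',imaging.get_image('wrist'))
cv2.imwrite('pics/s10.png',cv2.resize(imaging.get_image('side')[150:300,240:400],None,fx=4,fy=4,interpolation=cv2.INTER_CUBIC))"
```

```text
t 10.0 tcp [ 0.5557 -0.001   0.065 ] target [0.558  0.0099 0.066 ] d mm [ 2.3 10.9  1. ] rotvec [-0.001  0.    -0.   ] F [1.22 0.56 1.08]
carrier-frame tcp [   3.7 -108.1   65. ]
```

View pics/w10.png

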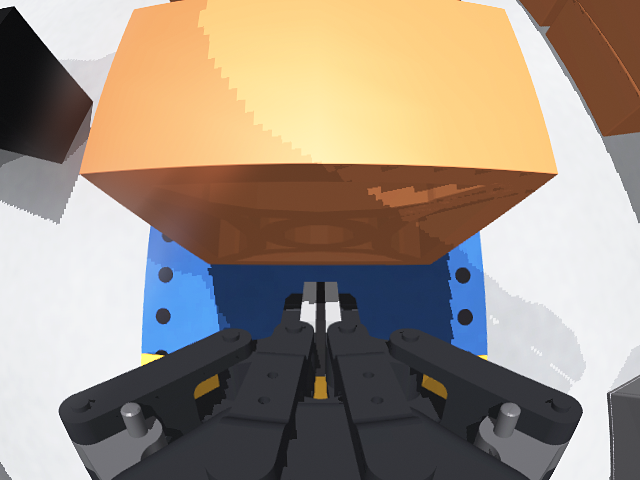

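View pics/s10.png

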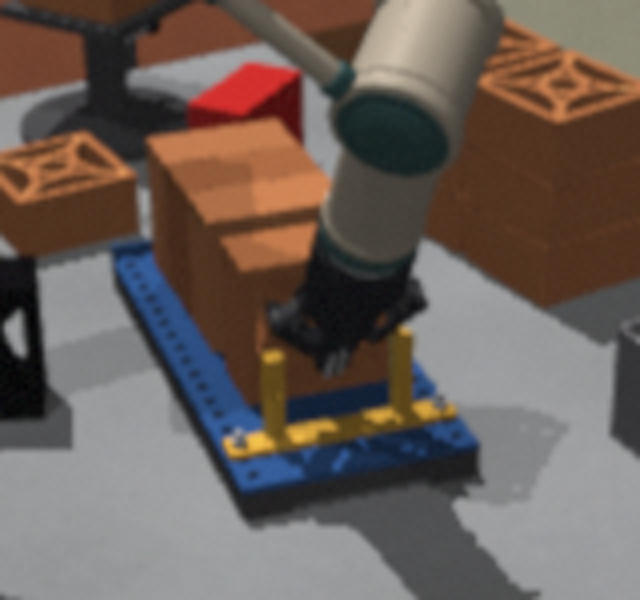

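Emit:
arm_command(steps=[[[0, 0, 0], [0.5, 3, 0.5], 255], [[0, 0, 0], [0.5, 3, 0.5], 255], [[0, 0, 0], [0.5, 3, 0], 255], [[0, 0, 0], [0.5, 3, 0], 255], [[0, 0, 0], [0.4, 2, 0], 255], [[0, 0, 0], [0, 0, 0], 255]])

```text
clock: 10.85
position: [0.5584, 0.0131, 0.0669]
ee_rot: [-0.166, 0.74, 0.62, 0.2]
contact_force: [0.6, -0.3, 0.2]
width: 0.0
```

Emit:
arm_command(steps=[[[0, 0, 0], [0.36, 2, 0], 255], [[0, 0, 0], [0.36, 2, 0], 255], [[0, 0, 0], [0.36, 2, 0], 255], [[0, 0, 0], [0.36, 2, 0], 255], [[0, 0, 0], [0, 0, 0], 255]])

```text
clock: 11.48
position: [0.56, 0.0212, 0.0669]
ee_rot: [-0.166, 0.741, 0.62, 0.2]
contact_force: [-0.3, -2.5, -0.3]
width: 0.0001
```

```bash
python3 -c "
from h import *
delta([.004,-.097,.066],np.radians(30))
cv2.imwrite('pics/w11.png',imaging.get_image('wrist'))
cv2.imwrite('pics/s11.png',cv2.resize(imaging.get_image('side')[150:300,240:400],None,fx=4,fy=4,interpolation=cv2.INTER_CUBIC))"
```

```text
t 11.475 tcp [0.56   0.0212 0.0669] target [0.558  0.0099 0.066 ] d mm [ -2.1 -11.3  -0.9] rotvec [-0.001  0.002 -0.   ] F [-0.32 -2.5  -0.33]
carrier-frame tcp [  4.1 -85.5  66.9]
```

View pics/w11.png

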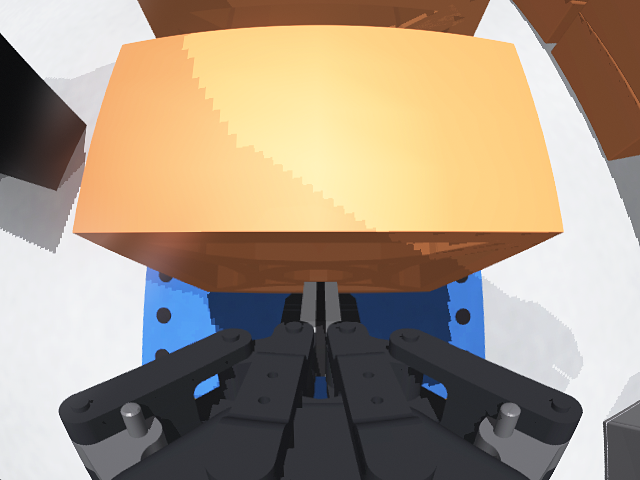

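View pics/s11.png

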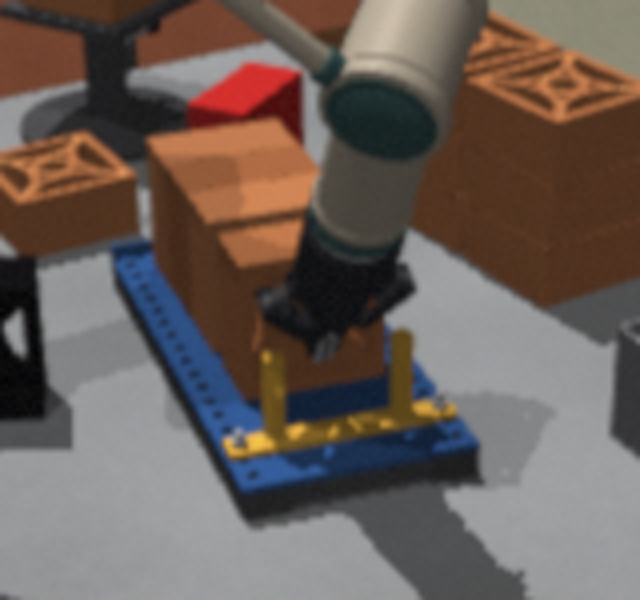

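```bash
python3 -c "
from h import *
p=imaging.camera_params('wrist')
for n,u,v,z in [('rowtopL',139,39-38,.15),('bfL',123,44,.15),('bfR',515,43,.15),('brL',73,232,.15),('brR',563,232,.15),('botL',212,290,.03),('botR',428,292,.03)]:
  print(n,inv(wback((u,v),z,p)))
"
```

```text
rowtopL [-56.1   1.9 150. ]
bfL [-55.3 -19.2 150. ]
bfR [ 63.4 -18.5 150. ]
brL [-55.3 -78.3 150. ]
brR [ 62.7 -78.2 150. ]
botL [-53.4 -77.4  30. ]
botR [ 62.5 -78.4  30. ]
```

Emit:
arm_command(steps=[[[0, 0, 0], [0.34, 2, 0], 255], [[0, 0, 0], [0.34, 2, 0], 255], [[0, 0, 0], [0.34, 2, 0], 255], [[0, 0, 0], [0.34, 2, 0], 255], [[0, 0, 0], [0.34, 2, 0], 255], [[0, 0, 0], [0.34, 2, 0], 255], [[0, 0, 0], [0.34, 2, 0], 255], [[0, 0, 0], [0.34, 2, 0], 255], [[0, 0, 0], [0, 0, 0], 255]])

```text
clock: 12.7
position: [0.5626, 0.0374, 0.0669]
ee_rot: [-0.166, 0.74, 0.62, 0.2]
contact_force: [-0.1, -1.7, -1.2]
width: -0.0001
```

Emit:
arm_command(steps=[[[0, 0, 0], [0.17, 1, 0], 255], [[0, 0, 0], [0.17, 1, 0], 255]])

```text
clock: 12.95
position: [0.5629, 0.0389, 0.0669]
ee_rot: [-0.166, 0.741, 0.62, 0.199]
contact_force: [-0.6, -3.1, 0.3]
width: -0.0001
```

```bash
python3 -c "
from h import *
delta([.004,-.065,.066],np.radians(30))
a=imaging.get_image('wrist');p=imaging.camera_params('wrist');np.save('p12.npy',p,allow_pickle=True)
cv2.imwrite('pics/w12.png',a)
t=imaging.get_image('top')
cv2.imwrite('pics/t12.png',cv2.resize(t[160:285,180:375],None,fx=4,fy=4,interpolation=cv2.INTER_CUBIC))
cv2.imwrite('pics/s12.png',cv2.resize(imaging.get_image('side')[170:260,260:360],None,fx=6,fy=6,interpolation=cv2.INTER_CUBIC))"
```

```text
t 12.95 tcp [0.5629 0.0389 0.0669] target [0.5636 0.0414 0.066 ] d mm [ 0.7  2.5 -0.9] rotvec [-0.001  0.002 -0.001] F [-0.55 -3.05  0.29]
carrier-frame tcp [  3.7 -67.6  66.9]
```

View pics/w12.png

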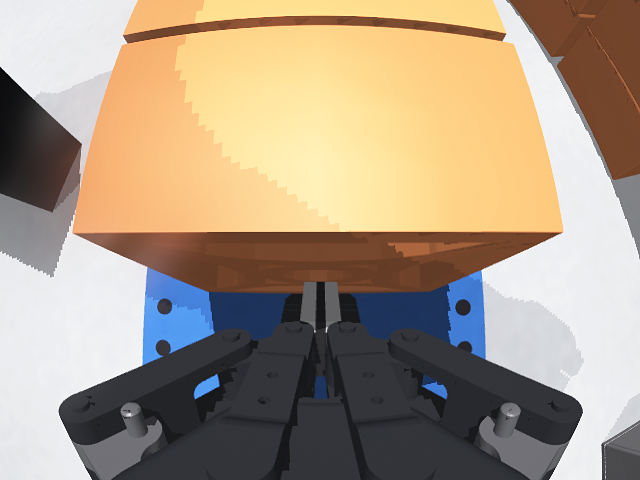

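View pics/s12.png

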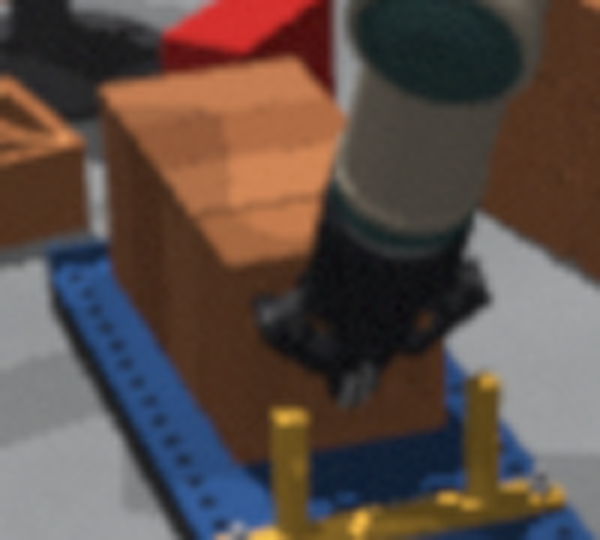

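View pics/t12.png

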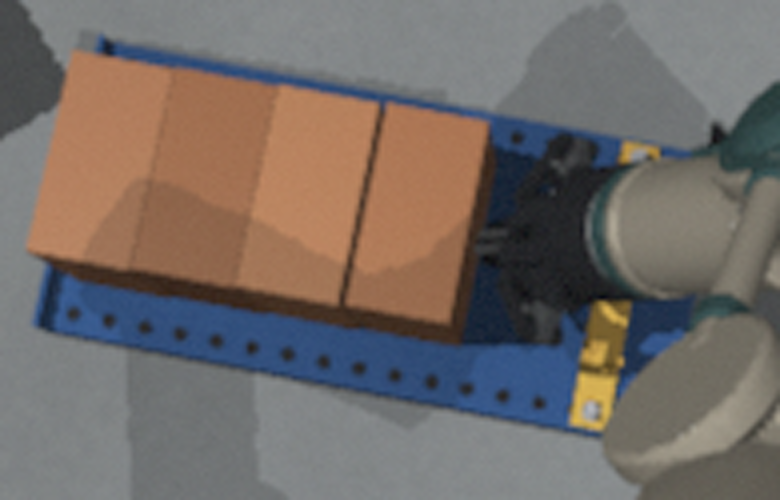

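```bash
python3 -c "
import cv2
a=cv2.imread('pics/w12.png');cv2.imwrite('pics/w12c.png',cv2.resize(a[0:70,110:530],(800,267),interpolation=cv2.INTER_CUBIC))"
```

```text
(no output)
```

View pics/w12c.png

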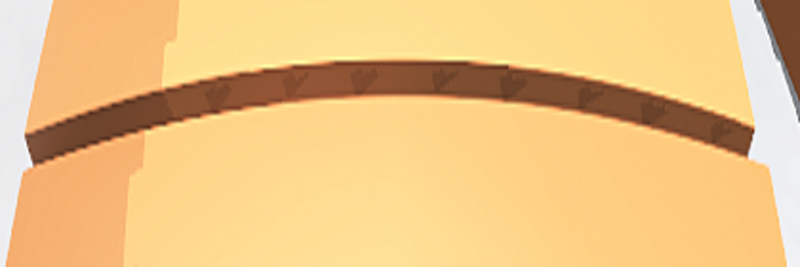

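```bash
python3 -c "
from h import *
p=np.load('p12.npy',allow_pickle=True).item()
W=lambda u,v:(u/1.905+110-.25,v/3.81-.35)
for n,u,v,z in [('rowL',25,134,.15),('rowR',755,129,.15),('rowM',400,62,.15),('bfL',22,170,.15),('bfR',770,166,.15),('bfM',400,95,.15),('brL',140.2-0,887,.15)]:
  print(n,inv(wback(W(u,v),z,p)))
for uv in [(73,232),(563,232)]: print(inv(wback(uv,.15,p)))
"
```

```text
rowL [-57.2   3.4 150. ]
rowR [ 61.    3.4 150. ]
rowM [  3.8   3.2 150. ]
bfL [-56.3  -1.  150. ]
bfR [ 62.6  -0.5 150. ]
bfM [  3.8  -0.7 150. ]
brL [-25.3 -60.3 150. ]
[-55.6 -60.1 150. ]
[ 62.4 -60.  150. ]
```

Emit:
arm_command(steps=[[[0, 0, 0], [0, 1, 0], 255], [[0, 0, 0], [0, 1, 0], 255], [[0, 0, 0], [0, 1, 0], 255], [[0, 0, 0], [0, 0, 0], 255]])

```text
clock: 13.6
position: [0.5629, 0.0422, 0.0669]
ee_rot: [-0.166, 0.741, 0.62, 0.2]
contact_force: [0.1, -1.9, -0.6]
width: 0.0002
```

Emit:
arm_command(steps=[[[0, 0, 0], [0.1, 0.5, 0], 255], [[0, 0, 0], [0, 0, 0], 255]])

```text
clock: 13.85
position: [0.563, 0.0425, 0.0669]
ee_rot: [-0.166, 0.741, 0.62, 0.2]
contact_force: [-1.2, -2.4, -0.7]
width: -0.0002
```

```bash
python3 -c "
from h import *
delta([.004,-.065,.066],np.radians(30))
a=imaging.get_image('wrist');p=imaging.camera_params('wrist');np.save('p13.npy',p,allow_pickle=True)
cv2.imwrite('pics/w13c.png',cv2.resize(a[0:70,110:530],(800,267),interpolation=cv2.INTER_CUBIC))"
```

```text
t 13.85 tcp [0.563  0.0425 0.0669] target [0.5636 0.0414 0.066 ] d mm [ 0.6 -1.1 -0.9] rotvec [-0.001  0.002 -0.001] F [-1.22 -2.38 -0.74]
carrier-frame tcp [  3.2 -64.   66.9]
```

View pics/w13c.png

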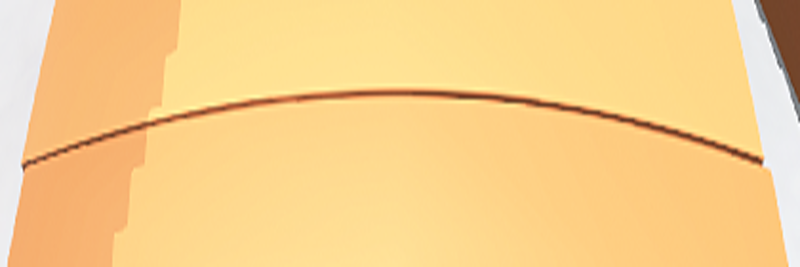

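Emit:
arm_command(steps=[[[0, 0, 0], [0, 0.3, 0], 255], [[0, 0, 0], [0, 0, 0], 255]])

```text
clock: 14.15
position: [0.563, 0.0428, 0.0669]
ee_rot: [-0.166, 0.741, 0.62, 0.2]
contact_force: [-0.3, -2.4, -0.6]
width: -0.0001
```

Emit:
arm_command(steps=[[[0, 0, 0], [0, 0.3, 0], 255], [[0, 0, 0], [0, 0, 0], 255]])

```text
clock: 14.4
position: [0.563, 0.0431, 0.0669]
ee_rot: [-0.166, 0.741, 0.62, 0.2]
contact_force: [0.0, -3.8, -0.7]
width: -0.0
```

```bash
python3 -c "
from h import *
delta([.004,-.065,.066],np.radians(30))
a=imaging.get_image('wrist');p=imaging.camera_params('wrist');np.save('p13.npy',p,allow_pickle=True)
cv2.imwrite('pics/w14c.png',cv2.resize(a[0:70,110:530],(800,267),interpolation=cv2.INTER_CUBIC))"
```

```text
t 14.4 tcp [0.563  0.0431 0.0669] target [0.5636 0.0414 0.066 ] d mm [ 0.6 -1.7 -0.9] rotvec [-0.001  0.002 -0.001] F [ 0.04 -3.8  -0.65]
carrier-frame tcp [  3.1 -63.4  66.9]
```

View pics/w14c.png

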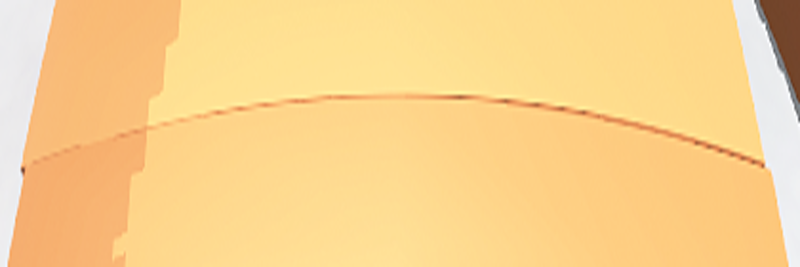

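Emit:
arm_command(steps=[[[0, 0, 0], [0, 0.3, 0], 255], [[0, 0, 0], [0, 0, 0], 255]])

```text
clock: 14.7
position: [0.5631, 0.0432, 0.0669]
ee_rot: [-0.166, 0.741, 0.62, 0.199]
contact_force: [0.6, -4.0, 0.0]
width: -0.0002
```

```bash
python3 -c "
from h import *
delta([.004,-.065,.066],np.radians(30))
a=imaging.get_image('wrist');p=imaging.camera_params('wrist');np.save('p13.npy',p,allow_pickle=True)
cv2.imwrite('pics/w15c.png',cv2.resize(a[0:70,110:530],(800,267),interpolation=cv2.INTER_CUBIC))"
```

```text
t 14.7 tcp [0.5631 0.0432 0.0669] target [0.5636 0.0414 0.066 ] d mm [ 0.5 -1.8 -0.9] rotvec [-0.     0.002 -0.001] F [ 0.55 -4.01  0.01]
carrier-frame tcp [  3.2 -63.3  66.9]
```

View pics/w15c.png

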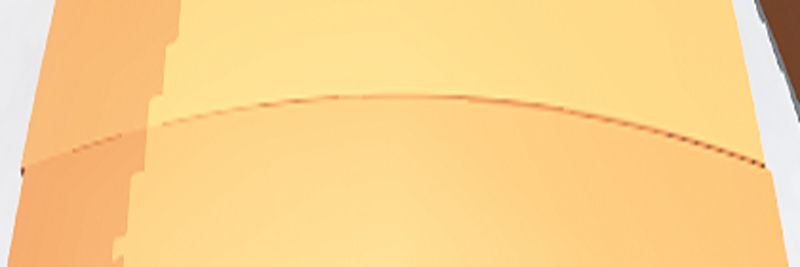

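Emit:
arm_command(steps=[[[0, 0, 0], [0, 0.3, 0], 255], [[0, 0, 0], [0, 0, 0], 255]])

```text
clock: 15.0
position: [0.5632, 0.0434, 0.0669]
ee_rot: [-0.165, 0.741, 0.62, 0.2]
contact_force: [-1.3, -4.6, 0.6]
width: 0.0002
```

```bash
python3 -c "
from h import *
delta([.004,-.065,.066],np.radians(30))
a=imaging.get_image('wrist');p=imaging.camera_params('wrist')
cv2.imwrite('pics/w16c.png',cv2.resize(a[0:70,110:530],(800,267),interpolation=cv2.INTER_CUBIC))"
```

```text
t 15.0 tcp [0.5632 0.0434 0.0669] target [0.5636 0.0414 0.066 ] d mm [ 0.5 -2.  -0.9] rotvec [-0.     0.002 -0.   ] F [-1.34 -4.61  0.57]
carrier-frame tcp [  3.2 -63.1  66.9]
```

View pics/w16c.png

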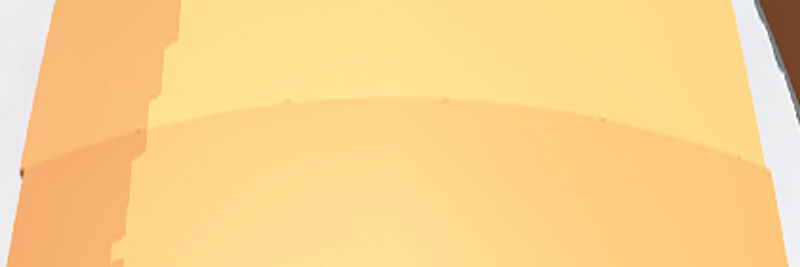

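Emit:
arm_command(steps=[[[0, 0, 0], [-0.4, -2, 0], 255], [[0, 0, 0], [-0.7, -4, 0], 255], [[0, 0, 0], [-1.4, -8, 4], 255], [[0, 0, 0], [-2, -10, 15], 255], [[0, 0, 0], [-4, -20, 30], 255], [[0, 0, 0], [-5, -30, 40], 255], [[0, 0, 0], [-6, -35, 40], 255], [[0, 0, 0], [-6, -35, 40], 255], [[0, 0, 0], [-6, -35, 40], 255], [[0, 0, 0], [0, 0, 0], 255], [[0, 0, 0], [0, 0, 0], 255]])

```text
clock: 16.42
position: [0.5309, -0.135, 0.2755]
ee_rot: [-0.166, 0.741, 0.62, 0.2]
contact_force: [0.5, 1.4, -0.3]
width: 0.0001
```

```bash
python3 -c "
from h import *
delta([.004,-.065,.066],np.radians(30))
a=imaging.get_image('wrist');p=imaging.camera_params('wrist');np.save('p17.npy',p,allow_pickle=True)
cv2.imwrite('pics/w17.png',cv2.resize(a[0:240,160:480],None,fx=2.5,fy=2.5,interpolation=cv2.INTER_CUBIC))
t=imaging.get_image('top')
cv2.imwrite('pics/t17.png',cv2.resize(t[160:285,180:375],None,fx=4,fy=4,interpolation=cv2.INTER_CUBIC))
cv2.imwrite('pics/s17.png',cv2.resize(imaging.get_image('side')[170:260,260:360],None,fx=6,fy=6,interpolation=cv2.INTER_CUBIC))"
```

```text
t 16.425 tcp [ 0.5309 -0.135   0.2755] target [0.5636 0.0414 0.066 ] d mm [  32.7  176.4 -209.5] rotvec [-0.002  0.001 -0.   ] F [ 0.54  1.45 -0.27]
carrier-frame tcp [   3.1 -244.4  275.5]
```

View pics/w17.png

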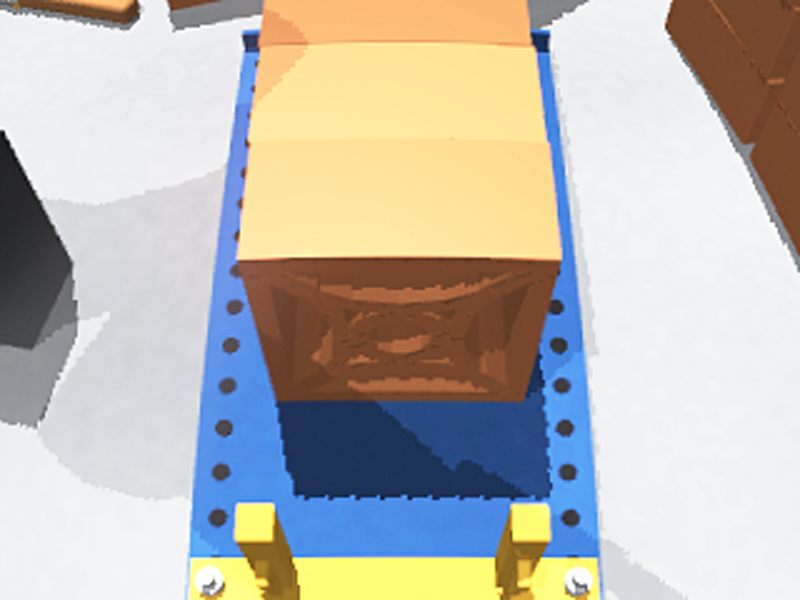

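View pics/t17.png

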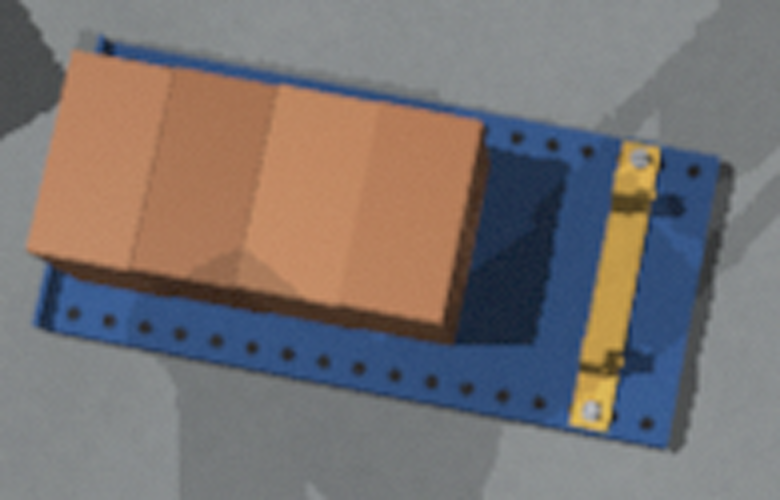

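View pics/s17.png

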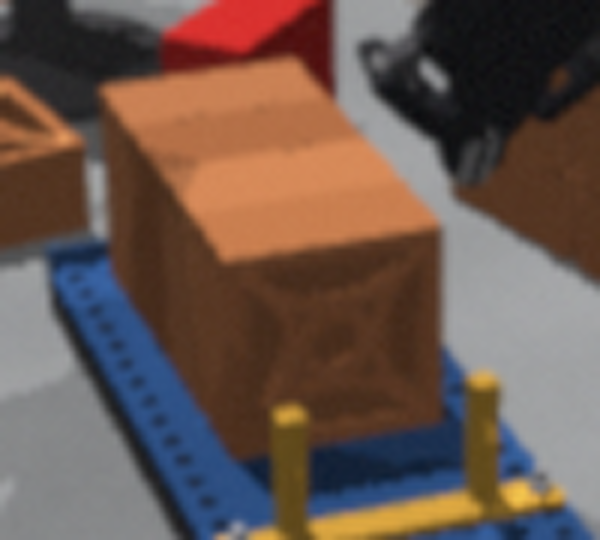

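The wrist, top and side pictures show the block upright and flush with no visible gap. The far row corners sit at the same crop pixels as at the start, (28,250) and (75,52), and the tool is clear. I'm handing it in.

```bash
python3 -c "
from rig import manip
print(manip.sign_off())"
```

```text
the job is handed in; nothing more can be done
None
```

The block is upright and flush against the row, and the job was handed in at about 16.6 s of the 51 s allowed. I tipped it up with closed fingertips on its top rear frame until it dropped onto its base. Then I slid it about 30 mm by pushing at its middle line, about 40 mm above the deck. The sensed force stayed below about 5 N.

**Last checks:**
- **Flush:** No gap shows between the block and the row face in the wrist, top and side pictures.
- **In line:** Yaw matches the row to within about half a degree. The block sits about 1 mm to the +x side of the row's line, which I left uncorrected.
- **Row:** Its far corners are at the same pixels in the top picture as at the start.
- **Clear of everything:** The gripper was backed well away before hand-in. I made no separate check of the spare, bowl, brush and knife; the tool never went down near them.

One measurement disagreed along the way: the block looked about 6° off upright just after it tipped. It was still settling, and a second look about 0.6 s later showed it square on its base.

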